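# Pull down the tip cupboard's sprung flap with the hook pole

### The arm

A 6-joint arm with a two-finger parallel gripper is mounted at the origin on the work surface. World frame = base frame: x ahead of the robot, y to its left, z up, the work surface at z = 0. Lengths are in m, angles in rad, forces in N, time in s.
With the tool pointing down it reaches from about 0.425 to 0.95 m from the base axis. Payload 3.5 kg.
Tool frame: the origin (TCP) lies at the very end of the fingers, on their centre line; the grasp point (between the pads) lies 19 mm behind it; z points along the fingers, y is the line along which they close (so a half turn about z gives the same grasp; the last joint's range is limited). The gripper opens to 85 mm and grips with 20 to 120 N. Pads are 22 mm wide; open, the fingers measure 114 mm over their backs; the gripper's body (76 mm by 85 mm) begins 54 mm behind the grasp point. The pads swing forward as they close: fully open they stand 13 mm farther back than shut.
Start: joints at [1.069, 0.286, 1.577, -0, 1.279, -0.15], TCP at [0.233, 0.634, 0.231] pointing down, gripper open.
Joint ranges: [-2.77, 2.77], [-0.9, 2.22], [0.21, 2.48], [-1.53, 4.67], [0.24, 2.81], [-2.84, 2.84]. Speed limits (rad/s): [2.79, 2.79, 3.14, 3.14, 3.14, 3.14].

### API

Orientations are given as [roll, pitch, yaw] about the fixed x, y, z axes, in that order (R = Rz(yaw) Ry(pitch) Rx(roll)).
In Python, from station import arm, command_gripper, ik, sensors, eyes, order gives the robot as it stands. Calls block until the motion is done:
- arm.movep(position, orientation): joint-space move of the TCP to a pose.
- arm.line_to(position, ori=None, velocity=0.15): straight line of the TCP; ori=None keeps the orientation; velocity is the mean speed in m/s.
- arm.move_joints(angles): joint-space move.
- command_gripper(opening, grip_force=None): finger opening in m; grip_force is the grip in N (None keeps the last); returns when the fingers have stopped.
- arm.wait(seconds).
- ik(position, orientation): joint angles nearest the present ones, or None.
- sensors.sense(): the state.
- eyes.read_camera(name): name is "scene" or "top"; returns a dict with "img" (480x640x3 uint8, red, green, blue), "fx", "fy", "cx", "cy" (pixels), "distortion" ([k1, k2, p1, p2, k3] as OpenCV has them; the pictures are not rectified), "R" (3x3) and "t" (3): a world point X has camera coordinates R X + t. Camera axes: x right, y down, z forward; pixel columns grow to the right and rows downward; lengths in m; the calibration is good to about 2 mm. A picture is of the moment at which its call begins. There is no depth.
A pose or a line that the arm cannot do raises arm.MotionError and nothing moves.
- order.finish_job(): hands the job in; it is judged then, once.
The state is a dict: "time_s": time; "qpos": joint angles; "qvel": joint speeds; "joint_torque": joint torques, N m; "tool_pos": TCP position; "ee_rot": TCP orientation; "force": force on the tool from outside, world axes, zero at the start; "torque": the same for the moment, N m; "finger_gap": finger opening in m; "grip_force": force on a finger pad.
Only numpy, scipy, OpenCV 4.12 (cv2) and the standard library are available. Lean on these libraries where they do the work, as an engineer would, in place of code of your own. Each camera call takes 0.05 s, during which the arm holds its last target. There are 200 camera calls.

### The job

Open the over-bench tip cupboard with the hook pole: take the pole from its rest, pass its hook through the eye on top of the shut flap, and swing the flap down, keeping the hook in the eye, until it clicks home at its stop and stays open by itself. Then unhook the pole and lay it back in both notches of its rest the way it lay before, and let go. The flap is sprung and its catches are stiff: ease it, feeling the load on the pole, never above about 22 N (2 kg) and never with a jerk or letting it fly back; work the flap with the pole only, not with the hand, and leave the bottles, the beaker and the tip box where they stand.

Things in the scene. Friction and masses are not known exactly. Their poses are not given: they have to be found in the camera images.
- pole_grip (a point): Hook pole, 278 mm, 140 g, balanced here: grip it here, across. Point on its axis in the black flat-sided handle (18 wide, 26 tall, from 120 mm behind to 40 mm ahead), 55 mm up at the start. x to the hook, z up as it lies; hook bends to -y. Under side load it pivots in the fingers: grip 40 N or more and pull nearly along it, tilting it up 20 to 40 degrees as the flap comes down.
- pole_hook (a point): Middle of the hook's cross pin, 155 mm ahead of the grip point and 16 mm to -y; axes as the pole. A 10 mm shaft runs from the handle to 140 mm ahead; then 6 mm wire turns square at 155 mm and runs 28 mm to -y, its end bent back to the hand (tip 147 mm ahead, 35 mm to -y). Pulling, the pin bears on the inside of the eye's wire on the hand's side, about 8 mm from the eye's centre.
- rest: Grey pole rest, fixed; origin on the bench under its middle, x along it. Handle block 100 mm to -x (notch 26 wide, floor 42 mm up) and shaft block 90 mm to +x (notch 20 wide, floor 50 mm up), both 62 mm high, notches open upward. The pole lies along x, hook end to +x, hook level and pointing to -y, grip point within 5 mm of the middle, 55 mm up.
- cupboard: White over-bench cupboard on four legs, fixed; origin on the bench under the middle of its front face; front faces its own -x, y runs along its width (360 mm), 200 mm deep, underside 150 mm up, top 305 mm up.
- flap_hinge (a point): Middle of the flap's hinge line at the cupboard's lower front edge, 162 mm up; axes as the cupboard: the hinge line runs along y.
- flap (a joint): Flap opening, rad: 0 shut; grows as the top swings out to the cupboard's -x. Springs push it shut (2 to 3 N at the eye). A ball catch holds it shut. A stay ends the swing at a rigid stop somewhere from 0.78 to 1.10, as its clamp was last set (not known): 0.06 rad before it a second ball catch resists, clicks over at 0.03 and holds the flap at the stop. Each catch takes 7 to 13 N at the eye.
- flap_eye (a point): Centre of the steel eye on the middle of the flap's free edge, 160 mm from the hinge line, 7 mm in front of the flap's mid-plane, 322 mm up when shut. 5 mm wire, 22 mm inside, 32 outside, hole along y. Axes of the flap: y along the hinge, z away from it, -x outward. Flap 345 wide, 140 high, 8 thick. With the pole pointing into the cupboard, hook level, the pin enters by moving to the cupboard's -y.
- amber_jar_mid (a point): Wide brown glass jar, black cap, 80 mm across, 105 mm high, one of three stood in a row in front of the cupboard, under the flap; to be left alone. Point at its centre, half-way up.
- brown_vial_mid (a point): Narrow brown glass jar, black cap, 54 mm across, 85 mm high, as the wide jar, in the same row; to be left alone. Point at its centre, half-way up.
- white_pot_mid (a point): White plastic pot, 66 mm across, 80 mm high, in the same row; to be left alone. Point at its centre, half-way up.
- blue_cap_mid (a point): Clear glass bottle with blue cap, 72 mm across, 140 mm high, at the back of the bench; to be left alone. Point at its centre, half-way up.
- tip_box_mid (a point): Closed pipette-tip box with a purple lid, 122 x 87 x 69 mm, beside the pole rest; to be left alone. Point at its centre, half-way up.
- beaker_mid (a point): Clear glass beaker, 64 mm across, 85 mm high, on the other side of the pole rest; to be left alone. Point at its centre, half-way up.

How it is judged:
On the way, in this order (a step that is already met when the one before it is completed fails the run):
1. the hook is through the eye while the flap is still shut (distance between pole_hook and flap_eye below 0.016 m and value of joint flap below 0.02 rad), for 0.1 s.
2. the flap is swung down with the hook still in the eye (distance between pole_hook and flap_eye below 0.02 m and value of joint flap above 0.74 rad), for 0.1 s.
At the end, for the whole second after the job is handed in: The flap stands down by itself, still, opened over 0.74 rad. The pole lies in both notches as before: hook end to the rest's +x, hook level (0.12 rad), in line within 0.08 rad, grip point within 20 mm along, 9 mm across, 50 to 59 mm up. Nothing is held (value of joint flap above 0.74 rad and velocity of joint flap between -0.05 and 0.05 rad/s and x of pole_grip in the frame of rest between -0.02 and 0.02 m and y of pole_grip in the frame of rest between -0.009 and 0.009 m and z of pole_grip in the frame of rest between 0.05 and 0.059 m and x of pole_hook in the frame of rest above 0.12 m and angle between the x axis of pole_grip and the x axis of rest, either way round below 0.08 rad and angle between pole_grip's own z axis and vertical below 0.12 rad); the robot touches nothing.
It fails at once if the pole loads the eye, the flap or the cupboard with more than 22 N (contact force between pole and cupboard above 22 N).
It fails at once if the flap is jerked down or flies back (faster than 2 rad/s) (velocity of joint flap above 2 rad/s or velocity of joint flap below -2 rad/s).
It fails at once if the robot itself touches the flap (contact force between any of the fingers, the arm and flap above 1 N).
It fails at once if a bottle, the beaker or the tip box is shifted by more than 25 mm or knocked over (distance of any of amber_jar_mid, brown_vial_mid, white_pot_mid, blue_cap_mid, tip_box_mid, beaker_mid from where it was at the start of the episode above 0.025 m).
It also fails if it takes over 59 s, if anything falls off the work surface, if the arm or the gripper's body presses on something with over 40 N, if the wrist force passes 120 N, or if a joint passes its speed limit or range.

## Working session

There is one attempt and no reset: what is moved stays moved. The work goes in short steps, each a Python script; the robot and the scene stay as the last script left them, time stands still between calls to the robot, and variables do not carry over. Pictures are saved under pics/ and viewed, at most 10 in all, crops included, and the job is handed in when it is done.

```bash
ls; mkdir -p pics; python3 - <<'E'
from station import arm,sensors,eyes
import cv2
for n in("scene","top"):
    d=eyes.read_camera(n); cv2.imwrite(f"pics/{n}0.png",d["img"][:,:,::-1])
    print(n,d["fx"],d["fy"],d["cx"],d["cy"],d["distortion"],d["R"],d["t"])
s=sensors.sense();print(s)
E
```

```text
pics
scene 438.3666766167117 438.3666766167117 310.69072816920635 238.02718765732078 [-0.10887854  0.          0.          0.          0.        ] [[-0.6526474   0.75760034 -0.00964834]
 [ 0.67208585  0.57300658 -0.46900328]
 [-0.34978848 -0.31257829 -0.88314372]] [ 0.32682399 -0.27853934  1.17462585]
top 597.9921640963256 597.9921640963256 320.3461226127221 240.5879376503765 [-0.14627605  0.          0.          0.          0.        ] [[-0.0033116  -0.99996088  0.0082016 ]
 [-0.99697     0.00266407 -0.07774132]
 [ 0.07771643 -0.0084342  -0.99693983]] [-0.00911567  0.5501553   1.60550313]
{'time_s': 0.1, 'qpos': array([ 1.06897818e+00,  2.87132086e-01,  1.57805700e+00, -8.47541583e-06,
        1.27859276e+00, -1.50039736e-01]), 'qvel': array([ 0.00094809, -0.00219574, -0.00369489, -0.00119448, -0.00244192,
       -0.00027464]), 'joint_torque': array([ 1.33530026e-03, -4.07291973e+01, -2.93700564e+01, -9.29920111e-05,
        3.34487857e-03,  1.30262836e-05]), 'tool_pos': array([0.23228905, 0.63312913, 0.23003452]), 'ee_rot': array([-3.13942684e+00, -3.19215121e-04,  2.78981634e+00]), 'force': array([-0.33041466, -0.49570806,  0.29894542]), 'torque': array([-0.0218594 ,  0.00935401,  0.0107435 ]), 'grip_force': 0.0, 'finger_gap': 0.08506829382798303}
```

View pics/scene0.png

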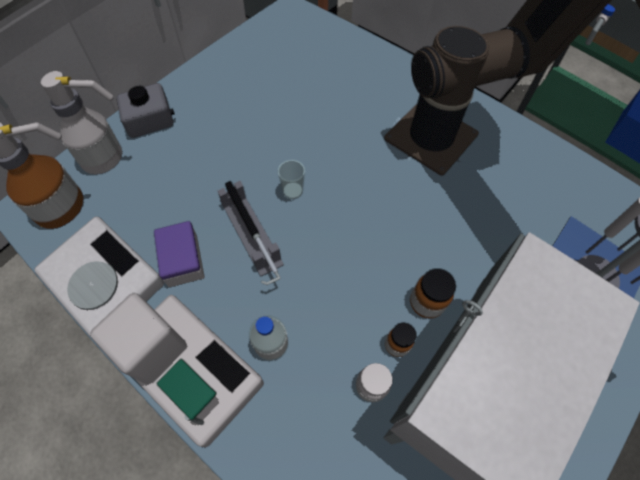

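View pics/top0.png

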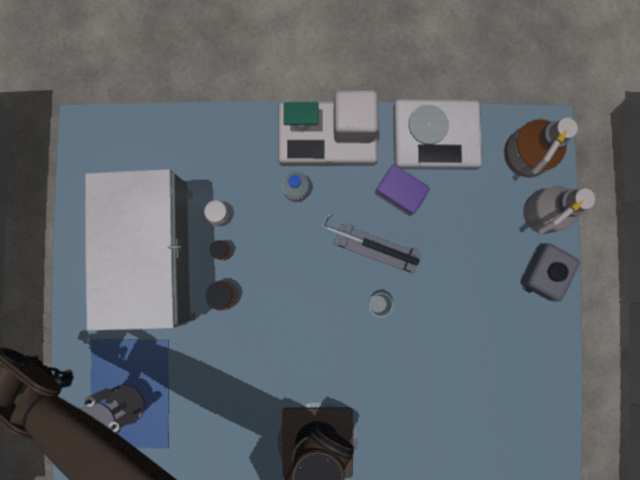

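The scene view shows the pole at about (225,185)-(275,285), the flap eye near (473,308) and the jars at (435,290), (402,338) and (375,380). In the top view the hook is near (327,217), the handle end near (418,261) and the eye near (175,247). I'll enlarge these areas.

```bash
python3 - <<'E'
import cv2,numpy as np
s=cv2.imread("pics/scene0.png");t=cv2.imread("pics/top0.png")
def c(i,x,y,w,h):
    o=cv2.resize(i[y:y+h,x:x+w],(400,300),interpolation=cv2.INTER_CUBIC)
    o=np.clip(o*1.4,0,255).astype(np.uint8)
    return o
a=np.vstack([np.hstack([c(s,190,175,160,120),c(s,440,280,80,60)]),np.hstack([c(t,310,195,120,90),c(t,140,215,80,60)])])
cv2.imwrite("pics/crop1.png",a)
E
cat > h.py <<'E'
import numpy as np,cv2
from scipy.optimize import least_squares
from station import arm,command_gripper,ik,sensors,eyes,order
C={n:eyes.read_camera(n) for n in("scene","top")}
def proj(n,X):
    d=C[n];K=np.array([[d["fx"],0,d["cx"]],[0,d["fy"],d["cy"]],[0,0,1]])
    return cv2.projectPoints(np.atleast_2d(np.float64(X)),cv2.Rodrigues(np.array(d["R"]))[0],np.array(d["t"]),K,np.array(d["distortion"]))[0][:,0]
def ray(n,p):
    d=C[n];K=np.array([[d["fx"],0,d["cx"]],[0,d["fy"],d["cy"]],[0,0,1]])
    u=cv2.undistortPoints(np.float64([[p]]),K,np.array(d["distortion"]))[0,0]
    R=np.array(d["R"]);return -R.T@np.array(d["t"]),R.T@np.array([u[0],u[1],1])
def onz(n,p,z):
    o,v=ray(n,p);return o+v*(z-o[2])/v[2]
def tri(ps,pt):
    f=lambda X:np.r_[proj("scene",X)[0]-ps,proj("top",X)[0]-pt]
    r=least_squares(f,[.4,0,.1]);return r.x,np.abs(r.fun).max()
E
```

```text
(no output)
```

View pics/crop1.png

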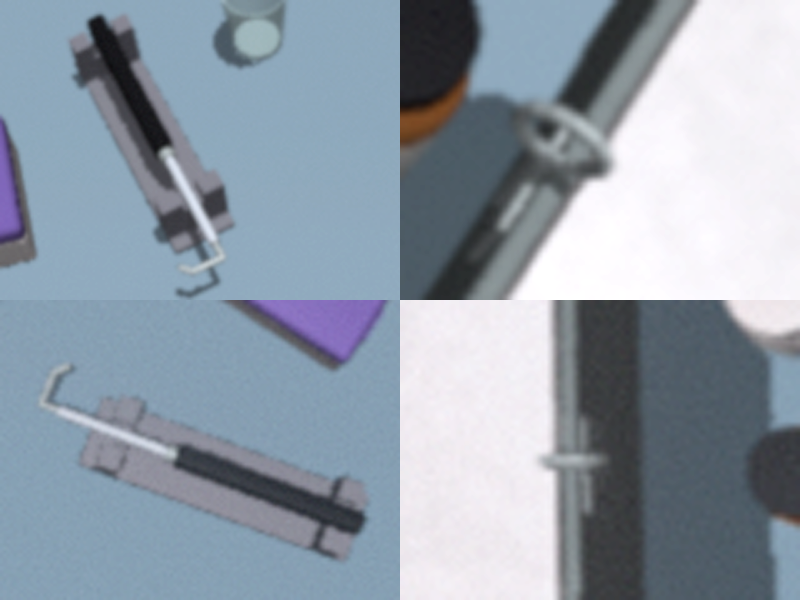

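The crop shows these points:

| Point | Scene px | Top px |
|---|---|---|
| Handle front | (255.2,235) | (363.1,242.1) |
| Handle rear | (228.8,182.2) | (418.9,261.9) |
| Hook corner | (278.8,277.8) | (322.9,225.9) |
| Eye centre | (472.6,308) | (174.6,247.2) |

```bash
python3 - <<'E'
from h import *
np.set_printoptions(precision=4,suppress=True)
for n,a,b in[("hf",(255.2,235),(363.1,242.1)),("hr",(228.8,182.2),(418.9,261.9)),("corner",(278.8,277.8),(322.9,225.9)),("eye",(472.6,308),(174.6,247.2))]:
    print(n,*tri(a,b))
# cupboard roof edges in top view
g=C["top"]["img"].astype(float).mean(2)
for nm,c0,c1,s in(("back",75,100,1),("front",160,190,-1)):
    P=[]
    for r in range(185,318,4):
        d=s*np.diff(g[r,c0:c1]);k=d.argmax();k=min(max(k,1),len(d)-2)
        off=.5*(d[k-1]-d[k+1])/(d[k-1]-2*d[k]+d[k+1]+1e-9)
        P.append(onz("top",(c0+k+.5+off,r),.305)[:2])
    P=np.array(P);f=np.polyfit(P[:,0],P[:,1],1);res=P[:,1]-np.polyval(f,P[:,0]);m=abs(res)<.004
    f=np.polyfit(P[m,0],P[m,1],1);print(nm,f,m.sum(),len(P),"y at .5",np.polyval(f,.5))
for nm,p,z in(("pot",(216,210),.08),("vial",(221,248),.085),("jar",(220,294),.105),("blue",(295,181),.14),("tip1",(378,188),.069),("tip2",(414,213),.069),("beaker",(379,297),.085),("tip3",(395,168),.069),("tip4",(428,185),.069)):
    print(nm,onz("top",p,z))
E
```

```text
hf [ 0.5443 -0.1256  0.047 ] 0.21828125930287
hr [ 0.4875 -0.2714  0.0566] 0.9538025128389904
corner [ 0.5867 -0.0164  0.0459] 0.4456219508472259
eye [0.5127 0.3191 0.3178] 0.5364308817003121
back [0.035  0.5121] 34 34 y at .5 0.529617368387365
front [0.0371 0.311 ] 34 34 y at .5 0.3295775931016554
pot [0.6274 0.2652 0.08  ]
vial [0.5264 0.25   0.085 ]
jar [0.4065 0.2486 0.105 ]
blue [0.6932 0.0542 0.14  ]
tip1 [ 0.6867 -0.1647  0.069 ]
tip2 [ 0.6195 -0.2601  0.069 ]
beaker [ 0.3974 -0.1625  0.085 ]
tip3 [ 0.7411 -0.2112  0.069 ]
tip4 [ 0.6951 -0.2994  0.069 ]
```

```bash
cat >> h.py <<'E'
from scipy.spatial.transform import Rotation as Ro
np.set_printoptions(precision=4,suppress=True)
EYE=np.array([.5127,.319,.322]); CY=np.pi/2+.036   # eye when shut; cupboard x-axis yaw
def Rp(psi,phi=0): return Ro.from_euler('ZY',[psi,-phi]).as_matrix()
S=1
def tool(grip,psi,phi=0):
    """TCP pose holding the pole at grip point, pole yaw psi, hook end up phi"""
    R=Rp(psi,phi);T=np.c_[S*R[:,0],-S*R[:,1],-R[:,2]]
    return np.array(grip)-.019*R[:,2],Ro.from_matrix(T).as_euler('xyz')
def tool_hook(hook,psi,phi=0):
    return tool(np.array(hook)-Rp(psi,phi)@[.155,-.016,0],psi,phi)
def eye(th):
    ax=np.array([np.cos(CY),np.sin(CY),0]);z=np.array([0,0,1.])
    h=EYE+.007*ax-.160*z
    d=lambda a,b:a*ax+b*z
    return h+d(-.160*np.sin(th)-.007*np.cos(th),.160*np.cos(th)-.007*np.sin(th))
E
python3 - <<'E'
from h import *
import h
obs=[(.04,(255.2,235),(363.1,242.1)),(-.12,(228.8,182.2),(418.9,261.9)),(.158,(278.8,277.8),(322.9,225.9))]
def f(q):
    d=np.array([np.cos(q[2]),np.sin(q[2]),0]);r=[]
    for l,a,b in obs:
        X=np.array([q[0],q[1],.055+(.010 if l<.1 else 0)])+l*d
        r+=[*(proj("scene",X)[0]-a),*(proj("top",X)[0]-b)]
    return np.array(r)
r=least_squares(f,[.53,-.163,1.2]);print(r.x,r.fun)
g=lambda q:np.r_[proj("scene",[*q,.322])[0]-(472.6,308),proj("top",[*q,.322])[0]-(174.6,247.2)]
e=least_squares(g,[.51,.32]);print("eye",e.x,e.fun)
G=r.x
lim=np.array([[-2.77,2.77],[-.9,2.22],[.21,2.48],[-1.53,4.67],[.24,2.81],[-2.84,2.84]])
for S in(1,-1):
    h.S=S
    for nm,p in[("grasp",tool([G[0],G[1],.055],G[2])),("above",tool([G[0],G[1],.25],G[2])),("pre",tool_hook(EYE+[-.05,0,0],CY)),("in",tool_hook(EYE,CY))]+[(f"{t:.1f}",tool_hook(eye(t),CY,.7*t)) for t in(.3,.6,.9,1.1)]:
        print(S,nm,p[0],ik(*p))
E
```

```text
[ 0.5315 -0.1589  1.1981] [-0.0329 -2.2981 -0.7876 -1.3701 -1.4562 -1.7631 -0.4426  0.5578  0.1267
  0.4138 -2.1291 -0.8121]
eye [0.514  0.3186] [-0.1462 -0.5853 -0.7655 -0.567 ]
1 grasp [ 0.5315 -0.1589  0.036 ] [-0.4734  0.2707  1.9938 -0.      0.8771 -0.1008]
1 above [ 0.5315 -0.1589  0.231 ] [-0.4734  0.022   1.8749  0.      1.2447 -0.1008]
1 pre [0.4523 0.1635 0.303 ] [ 0.1356 -0.2035  1.9527 -0.      1.3924  0.0996]
1 in [0.5023 0.1635 0.303 ] [ 0.1225 -0.0895  1.8519 -0.      1.3792  0.0865]
1 0.3 [0.5037 0.1239 0.2619] [-0.0574 -0.1012  1.9471  0.2159  1.3213 -0.1496]
1 0.6 [0.5047 0.0957 0.2095] [-0.2114 -0.0433  2.0214  0.4231  1.2974 -0.3909]
1 0.9 [0.5052 0.0818 0.1493] [-0.3239  0.0838  2.0671  0.6096  1.2981 -0.6217]
1 1.1 [0.5052 0.0818 0.1068] [-0.3728  0.2018  2.0784  0.7223  1.3102 -0.7662]
-1 grasp [ 0.5315 -0.1589  0.036 ] None
-1 above [ 0.5315 -0.1589  0.231 ] None
-1 pre [0.4523 0.1635 0.303 ] None
-1 in [0.5023 0.1635 0.303 ] None
-1 0.3 [0.5037 0.1239 0.2619] None
-1 0.6 [0.5047 0.0957 0.2095] [-0.2114 -0.0433  2.0214  0.4231  1.2974  2.7507]
-1 0.9 [0.5052 0.0818 0.1493] [-0.3239  0.0838  2.0671  0.6096  1.2981  2.5199]
-1 1.1 [0.5052 0.0818 0.1068] [-0.3728  0.2018  2.0784  0.7223  1.3102  2.3754]
```

```bash
sed -i 's/^EYE=.*; CY/EYE=np.array([.5135,.3188,.322]); CY/' h.py; python3 - <<'E'
from h import *
G=[.5310,-.1605,.055];psi=1.1985
s=sensors.sense();arm.line_to(s["tool_pos"]+[0,0,.25],velocity=.3)
q=sensors.sense()["qpos"].copy();q[0]=-.45;q[5]=-.1;arm.move_joints(q)
command_gripper(.06)
p,o=tool([G[0],G[1],.17],psi);arm.movep(p,o)
p,o=tool(G,psi);arm.line_to(p,velocity=.12)
s=sensors.sense();print(s["time_s"],s["tool_pos"],p,s["force"])
command_gripper(0.0,grip_force=90)
s=sensors.sense();print(s["time_s"],s["finger_gap"],s["grip_force"],s["force"])
arm.line_to(p+[0,0,.12],velocity=.12)
s=sensors.sense();print(s["time_s"],s["finger_gap"],s["grip_force"],s["force"],s["torque"])
for n in("scene","top"): cv2.imwrite(f"pics/{n}1.png",eyes.read_camera(n)["img"][:,:,::-1])
a=cv2.imread("pics/scene1.png")[120:360,150:470];b=cv2.imread("pics/top1.png")[150:310,270:483]
cv2.imwrite("pics/c2.png",np.hstack([cv2.resize(a,(400,300)),cv2.resize(b,(400,300))]))
E
```

```text
7.4333 [ 0.5318 -0.1609  0.0369] [ 0.531  -0.1605  0.036 ] [-1.0273  0.5396  0.4757]
7.8917 0.01691617176551009 87.9731798171997 [-0.4699  0.2092  3.2523]
9.0417 0.016633469827744975 87.80891060829163 [ 0.3995  0.2306 -2.1898] [-0.0216  0.015  -0.021 ]
```

View pics/c2.png

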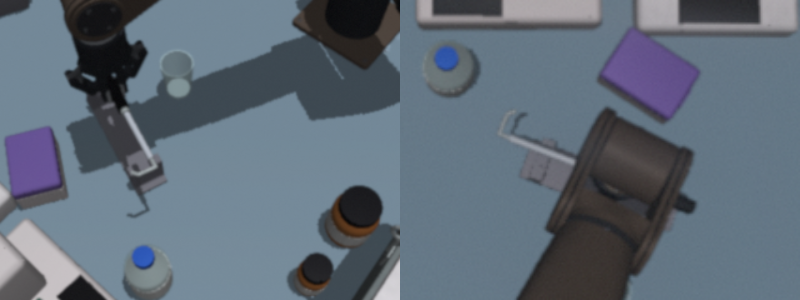

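The pole is held level, with the hook visible ahead at c2 (157,170) in the scene half and (505,130) in the top half. Next I'll go to the pre-hook pose beside the eye.

```bash
python3 - <<'E'
from h import *
ax=np.array([np.cos(CY),np.sin(CY),0]);ay=np.array([-np.sin(CY),np.cos(CY),0])
arm.movep(*tool_hook(EYE+.050*ay-.05*ax+[0,0,.04],CY))
arm.line_to(tool_hook(EYE+.050*ay+.004*ax,CY)[0],velocity=.1)
s=sensors.sense();print(s["time_s"],s["tool_pos"],tool_hook(EYE+.05*ay+.004*ax,CY)[0],s["force"],s["torque"])
for n in("scene","top"): cv2.imwrite(f"pics/{n}2.png",eyes.read_camera(n)["img"][:,:,::-1])
a=cv2.imread("pics/scene2.png");b=cv2.imread("pics/top2.png")
f=lambda i,x,y:np.clip(cv2.resize(i[y:y+60,x:x+80],(400,300),interpolation=cv2.INTER_CUBIC)*1.3,0,255).astype(np.uint8)
cv2.imwrite("pics/c3.png",np.vstack([np.hstack([f(a,440,265),f(b,150,225)]),np.hstack([f(a,400,240),f(b,170,240)])]))
for X in (EYE,EYE+.05*ay+.004*ax): print(proj("scene",X),proj("top",X))
E
```

```text
11.35 [0.4532 0.1655 0.3033] [0.453  0.1655 0.303 ] [ 0.7166  0.3105 -1.5736] [-0.0147  0.017   0.0092]
[[472.7711 307.2193]] [[173.742  246.8777]]
[[491.5661 283.0362]] [[172.4667 269.3523]]
```

View pics/c3.png

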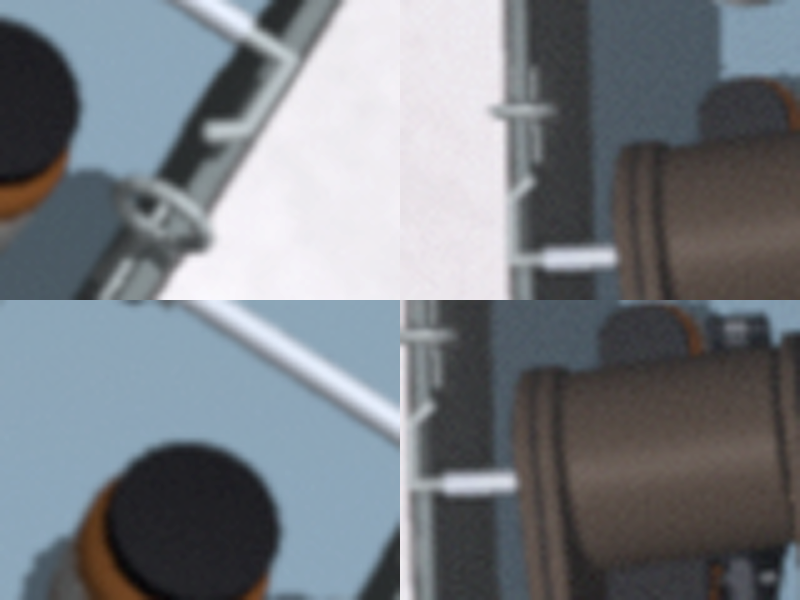

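In the crop the ring is at scene (165,215) and top (522,110). The pin sits at about scene (268,95) and top x≈514, with its bent tip reaching 536. That fits inside the ring's hole (499 to 545), with the hook perhaps 1–2 mm high, so I'll lower it 1.5 mm and insert while watching the force.

```bash
python3 - <<'E'
from h import *
ax=np.array([np.cos(CY),np.sin(CY),0]);ay=np.array([-np.sin(CY),np.cos(CY),0])
f0=sensors.sense()["force"]
for d in np.r_[.04,.03:-.001:-.003]:
    arm.line_to(tool_hook(EYE+d*ay+.0045*ax-[0,0,.0015],CY)[0],velocity=.05)
    s=sensors.sense();df=s["force"]-f0
    print(round(d,3),df)
    if abs(df).max()>3: break
print(s["time_s"],s["torque"])
for n in("scene","top"): cv2.imwrite(f"pics/{n}3.png",eyes.read_camera(n)["img"][:,:,::-1])
a=cv2.imread("pics/scene3.png");b=cv2.imread("pics/top3.png")
f=lambda i,x,y:np.clip(cv2.resize(i[y:y+60,x:x+80],(400,300),interpolation=cv2.INTER_CUBIC)*1.3,0,255).astype(np.uint8)
cv2.imwrite("pics/c4.png",np.hstack([f(a,440,275),f(b,150,225)]))
E
```

```text
0.04 [-0.1882 -0.0117 -0.6764]
0.03 [ 0.4061 -0.9819 -0.7151]
0.027 [-0.6539 -0.1346 -0.758 ]
0.024 [-0.316  -1.3365 -0.2175]
0.021 [-0.006  -0.483  -0.5455]
0.018 [ 0.1629 -0.7406 -0.435 ]
0.015 [0.4368 0.4991 0.2288]
0.012 [-0.9956 -0.7986 -0.1361]
0.009 [-0.2312 -0.8579 -0.7644]
0.006 [-1.0943  0.1475  0.2204]
0.003 [-0.0765 -0.1051 -0.8977]
0.0 [ 0.387  -0.3739  0.3744]
14.75 [0.0746 0.0132 0.008 ]
```

View pics/c4.png

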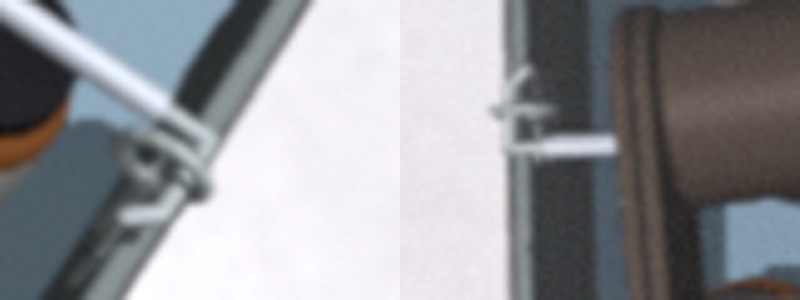

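The hook is through the eye: the pin passes the ring at top (520,110) and its tip shows beyond it. Next, ease through the first catch.

```bash
cat >> h.py <<'E'
def F(n=4):
    return np.mean([sensors.sense()["force"] for _ in range(n)],0)
def pull(th,r=.008,dz=0,v=.03,side=0.):
    phi=min(.7*th,.72) if th>0 else 0
    R=Rp(CY,phi);hk=eye(th)-r*R[:,0]+side*R[:,1]-np.array([0,0,.0015])
    p,o=tool_hook(hk,CY,phi);arm.line_to(p,o,velocity=v);return R
E
python3 - <<'E'
from h import *
f0=F(8);t0=sensors.sense()["time_s"]
for r in(-.002,.002,.0045,.006,.007):
    R=pull(0,r);f=F()-f0;print("r",r,R.T@f)
    if np.linalg.norm(f)>6:break
np.save("f0.npy",f0);pk=0
for th in np.arange(.004,.12,.004):
    R=pull(th);f=R.T@(F()-f0);print(round(th,3),f);pk=max(pk,f[0])
    if np.linalg.norm(f)>18:print("LIMIT");break
s=sensors.sense();print(t0,s["time_s"],s["torque"])
E
```

```text
r -0.002 [1.8872 0.3583 0.1575]
r 0.002 [ 0.6992 -0.6169  0.1182]
r 0.0045 [ 1.118  -0.1534  0.5414]
r 0.006 [ 0.5107 -0.5608  0.3732]
r 0.007 [1.8766 0.4273 0.34  ]
0.004 [ 1.742   0.2536 -0.3872]
0.008 [ 1.5218  0.6317 -0.4377]
0.012 [2.0282 0.116  0.2102]
0.016 [ 1.3767 -0.3017  0.4087]
0.02 [ 4.8866 -0.1355  0.6427]
0.024 [ 5.7294 -0.0433  0.5176]
0.028 [ 7.7363 -0.3943 -1.3177]
0.032 [ 8.0672 -0.6773 -1.1331]
0.036 [ 7.6627  0.1454 -0.3716]
0.04 [ 8.9356 -0.6137 -0.3248]
0.044 [10.3959 -0.764  -0.9485]
0.048 [10.6896 -1.1382 -1.3368]
0.052 [11.8472 -1.8213 -1.7992]
0.056 [ 7.1703  0.7086 -0.1847]
0.06 [ 3.6521 -0.3821 -0.5177]
0.064 [2.4155 0.6603 0.1116]
0.068 [2.0342 0.1899 0.1171]
0.072 [ 2.3335 -0.2291 -0.1591]
0.076 [2.6367 0.2695 0.7394]
0.08 [ 2.3471  0.1105 -0.1791]
0.084 [ 3.2398 -0.1852  0.8129]
0.088 [3.1145 0.0411 0.9762]
0.092 [ 2.9986 -0.564   1.3766]
0.096 [ 3.0541 -0.3103 -0.2064]
0.1 [ 3.2562 -0.5111  0.6141]
0.104 [ 2.3511 -0.2075  0.7016]
0.108 [3.1787 0.387  0.5811]
0.112 [ 3.7069 -0.2084  0.5816]
0.116 [2.7816 0.0533 0.2242]
14.95 23.4833 [ 0.3068 -0.0888 -0.0069]
```

```bash
python3 - <<'E'
from h import *
f0=np.load("f0.npy");L=[]
def st(th,v):
    R=pull(th,v=v);f=R.T@(F(3)-f0);L.append((round(float(th),3),*np.round(f,1)));return f
for th in np.r_[.14:.721:.0295]:
    f=st(th,.05)
    if np.linalg.norm(f)>9:print("early");break
else:
    print(L,sensors.sense()["time_s"]);L=[]
    pk=0;drop=None
    while th<1.17:
        th+=.01 if f[0]<5.5 else .005
        f=st(th,.03);pk=max(pk,f[0])
        if np.linalg.norm(f)>17.5:print("LIMIT");break
        if drop is None and pk>7.5 and f[0]<.6*pk: drop=th;print("drop",th,pk)
        if drop and (th>drop+.05 or (f[0]>9)):break
print(L);s=sensors.sense();print(s["time_s"],s["torque"]);np.save("th.npy",th)
E
```

```text
[(0.14, np.float64(2.3), np.float64(0.7), np.float64(1.0)), (0.17, np.float64(3.2), np.float64(0.4), np.float64(0.7)), (0.199, np.float64(2.8), np.float64(0.2), np.float64(1.8)), (0.229, np.float64(2.7), np.float64(1.2), np.float64(0.8)), (0.258, np.float64(4.1), np.float64(-0.2), np.float64(2.0)), (0.287, np.float64(3.4), np.float64(0.8), np.float64(0.2)), (0.317, np.float64(3.3), np.float64(1.0), np.float64(0.5)), (0.347, np.float64(3.4), np.float64(0.2), np.float64(-0.7)), (0.376, np.float64(2.7), np.float64(-0.2), np.float64(0.7)), (0.405, np.float64(3.0), np.float64(0.7), np.float64(0.6)), (0.435, np.float64(3.2), np.float64(0.3), np.float64(0.0)), (0.465, np.float64(2.6), np.float64(-0.5), np.float64(0.4)), (0.494, np.float64(2.6), np.float64(0.9), np.float64(-0.6)), (0.523, np.float64(2.7), np.float64(-0.2), np.float64(-0.3)), (0.553, np.float64(2.5), np.float64(-0.3), np.float64(0.7)), (0.583, np.float64(3.7), np.float64(-0.1), np.float64(-0.9)), (0.612, np.float64(3.0), np.float64(1.0), np.float64(-0.9)), (0.641, np.float64(2.3), np.float64(0.8), np.float64(-0.6)), (0.671, n
[... 2253 characters left out ...]
51, np.float64(6.5), np.float64(-0.7), np.float64(-0.6)), (1.056, np.float64(7.2), np.float64(-0.4), np.float64(-1.4)), (1.06, np.float64(9.6), np.float64(-1.1), np.float64(-1.3)), (1.065, np.float64(10.2), np.float64(-0.8), np.float64(-1.5)), (1.07, np.float64(12.4), np.float64(-1.0), np.float64(-0.9)), (1.075, np.float64(6.9), np.float64(-1.7), np.float64(-1.3)), (1.08, np.float64(1.7), np.float64(0.3), np.float64(-1.0)), (1.09, np.float64(3.7), np.float64(0.6), np.float64(-0.2)), (1.1, np.float64(6.8), np.float64(0.1), np.float64(-0.9)), (1.105, np.float64(8.5), np.float64(0.1), np.float64(-0.3)), (1.11, np.float64(10.9), np.float64(-0.1), np.float64(-0.6))]
40.2 [ 1.1371 -0.0747  0.1521]
```

The force rose to 12.4 N, fell to 1.7 N at the click, then climbed again as the flap reached its rigid stop. Now I'll relieve the load and unhook.

```bash
python3 - <<'E'
from h import *
f0=np.load("f0.npy")
for r,sd,v in((.008,0,.03),(.002,0,.04),(-.0035,0,.04),(-.0035,.01,.06),(-.0035,.02,.06),(-.0035,.03,.06),(-.0035,.05,.1)):
    R=pull(1.085,r=r,side=sd,v=v);f=R.T@(F(3)-f0);print(r,sd,f)
    if np.linalg.norm(f)>6:print("STOP");break
print(sensors.sense()["time_s"])
for n in("scene","top"): cv2.imwrite(f"pics/{n}4.png",eyes.read_camera(n)["img"][:,:,::-1])
a=cv2.imread("pics/scene4.png")[180:480,250:650];b=cv2.imread("pics/top4.png")[130:355,90:390]
cv2.imwrite("pics/c5.png",np.hstack([cv2.resize(a,(400,300)),cv2.resize(b,(400,300))]))
E
```

```text
0.008 0 [ 2.9969  0.225  -1.1602]
0.002 0 [ 1.6472  0.167  -0.6385]
-0.0035 0 [ 1.1159 -0.1707 -0.4659]
-0.0035 0.01 [ 0.8619 -0.0009 -1.3809]
-0.0035 0.02 [ 0.5294  0.169  -0.3052]
-0.0035 0.03 [ 1.7462  0.9082 -0.6045]
-0.0035 0.05 [ 1.1287  0.6903 -0.8508]
42.4667
```

View pics/c5.png

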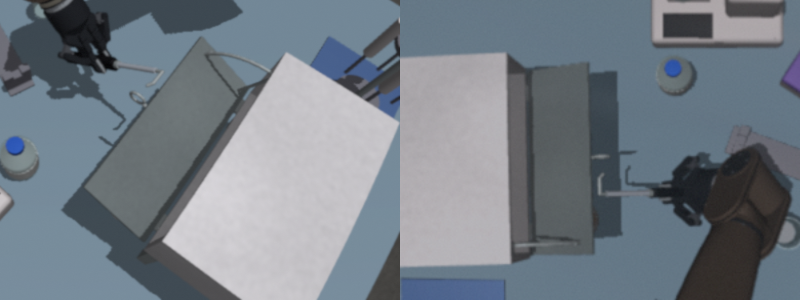

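The flap stands open and the hook is clear of the eye (hook at top crop (602,180), eye at (600,156)). Now return the pole to the rest.

```bash
python3 - <<'E'
from h import *
G=[.5310,-.1605,.055];psi=1.1985
pull(1.085,r=.06,side=.055,v=.15)
arm.movep(*tool([.47,.0,.20],1.4))
p,o=tool([G[0],G[1],.11],psi);arm.movep(p,o)
s=sensors.sense();print(s["time_s"],s["tool_pos"],p)
for n in("scene","top"): cv2.imwrite(f"pics/{n}5.png",eyes.read_camera(n)["img"][:,:,::-1])
f=lambda i,x,y:np.clip(cv2.resize(i[y:y+120,x:x+160],(400,300),interpolation=cv2.INTER_CUBIC)*1.3,0,255).astype(np.uint8)
cv2.imwrite("pics/c6.png",np.hstack([f(cv2.imread("pics/scene5.png"),180,175),f(cv2.imread("pics/top5.png"),290,180)]))
R=Rp(psi)
for l in([.155,-.016,0],[.155,0,0],[.04,0,.013]): 
    X=np.array([G[0],G[1],.11])+R@l;print((proj("scene",X)-[180,175])*2.5,(proj("top",X)-[290,180])*2.5+[400,0])
E
```

```text
44.85 [ 0.5303 -0.1601  0.0903] [ 0.531  -0.1605  0.091 ]
[[221.5992 235.3286]] [[487.2285  94.394 ]]
[[239.6048 226.7214]] [[481.6434 108.7661]]
[[178.5869 109.472 ]] [[586.771  147.9149]]
```

View pics/c6.png

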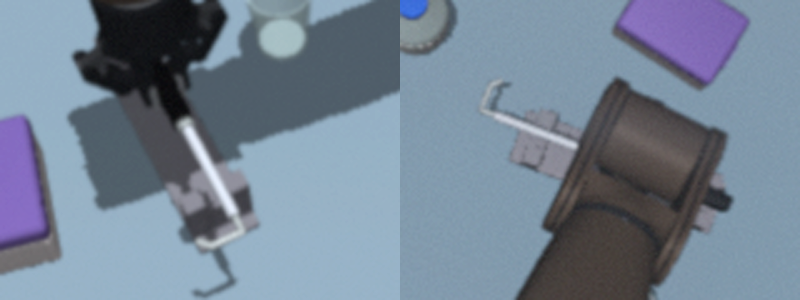

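The pole is level and its corner appears at scene (243,229) against a predicted (240,227), so it hasn't slipped. I'll lower it into the notches.

```bash
python3 - <<'E'
from h import *
G=[.5310,-.1605,.055];psi=1.1985
p,o=tool(G,psi);f0=F()
for dz in(.02,.01,.005,.0025,.0012):
    arm.line_to(p+[0,0,dz],velocity=.06);f=F()-f0;print(dz,f)
    if np.linalg.norm(f)>5:print("contact");break
print(sensors.sense()["time_s"])
if dz<.004:
    command_gripper(.05);arm.line_to(p+[0,0,.13],velocity=.15)
print(sensors.sense()["time_s"])
q=sensors.sense()["qpos"].copy();q[0]-=.6;arm.move_joints(q)
print(sensors.sense()["time_s"])
for n in("scene","top"): cv2.imwrite(f"pics/{n}6.png",eyes.read_camera(n)["img"][:,:,::-1])
f=lambda i,x,y:np.clip(cv2.resize(i[y:y+120,x:x+160],(400,300),interpolation=cv2.INTER_CUBIC)*1.3,0,255).astype(np.uint8)
g=lambda i:cv2.resize(i,(400,300))
a,b=cv2.imread("pics/scene6.png"),cv2.imread("pics/top6.png")
cv2.imwrite("pics/c7.png",np.vstack([np.hstack([f(a,190,175),f(b,290,180)]),np.hstack([g(a),g(b)])]))
E
```

```text
0.02 [0.4689 0.103  0.3396]
0.01 [-0.0538 -0.0389  0.5591]
0.005 [0.9967 0.6842 0.5618]
0.0025 [ 0.7923 -1.021   0.0149]
0.0012 [ 1.3927 -0.3413 -0.0598]
46.85
48.275
49.5167
```

View pics/c7.png

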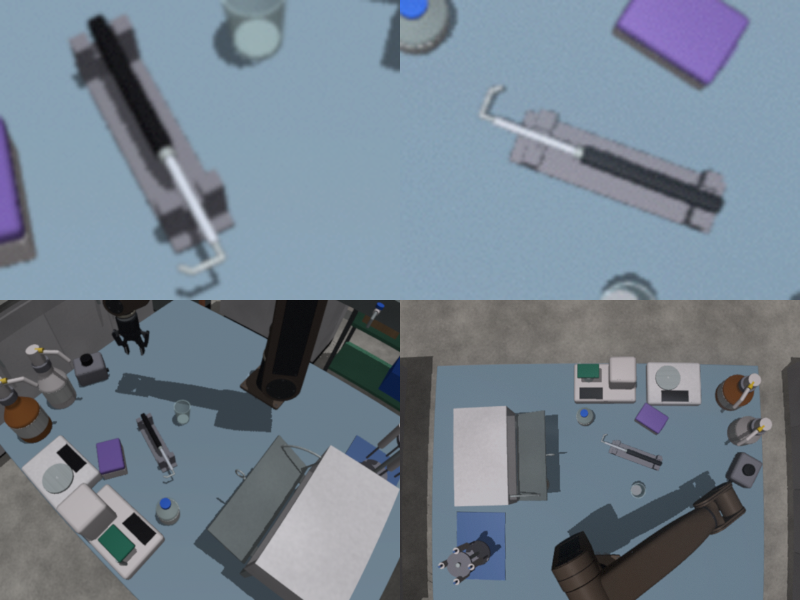

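The pole lies in both notches, with its corner at scene crop (222,257), the same as at the start. The flap is open, nothing else has moved, and the hand is free.

```bash
python3 -c "
from station import order
print(order.finish_job())"
```

```text
the job is handed in; nothing more can be done
None
```

The job is handed in at about 49.5 s: the flap clicked home and stood open by itself in the last picture, peak pull on the pole was about 12.5 N, and the pole is back in both notches with the hand clear; no verdict was returned.

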